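# Load the nut into the bench jig and set the stop

## Robot

A 6-joint arm with a two-finger parallel gripper is mounted at the origin on a cart in front of the work surface, level with it; the furniture and walls round the work are solid. World frame = base frame: x ahead of the robot, y to its left, z up, the work surface at z = 0. Lengths are in mm, angles in rad, forces in N, time in s.
With the tool pointing down it reaches from about 300 to 750 mm from the base axis. Payload 8.5 kg.
Tool frame: the origin (TCP) lies on the front face of the gripper's body, between the roots of the fingers; the fingertips stand 73 mm ahead of it and the grasp point (between the pads) lies 54 mm ahead of it; x points along the fingers, y is the direction in which the jaws open and shut, and the axes are right-handed (so a half turn about x gives the same grasp; the last joint's range is limited). The gripper opens to 85 mm and grips with 20 to 120 N. Pads are 22 mm wide; open, the fingers measure 114 mm over their backs; the gripper's body (76 mm by 85 mm) begins 54 mm behind the grasp point. The pads swing forward as they close: fully open they stand 13 mm farther back than shut.
Start: joints at [-1.518, 0.381, 1.297, -0, 1.464, -0.215], TCP at [145.531, -530.379, 303.922] pointing down, gripper open.
Joint ranges: [-3.11, 3.11], [-0.89, 2.33], [0.22, 2.48], [-1.42, 4.56], [0.17, 2.85], [-2.88, 2.88]. Speed limits (rad/s): [2.39, 2.39, 3.14, 3.14, 3.14, 3.14].

## Interface

Orientations are given as [roll, pitch, yaw] about the fixed x, y, z axes, in that order (R = Rz(yaw) Ry(pitch) Rx(roll)).
In Python, from bench import arm, cams gives the robot as it stands.
- The arm moves only by the tool carry_out, never from a script. Its argument "rows" is a list that holds one entry, the list of rows, each a list of 5 numbers: the shift along the world's x, y, z in mm, then the turn about the world's z in rad, then the closure in counts, from 0 (fully open) to 255 (shut). A call has 1 to 12 rows; each row is the pose to reach, as a shift and turn from the pose measured when the call began; what a row does not reach only later rows make up. A row lasts 1/8 s, in which the tool goes at most 62.5 mm and 10.7 degrees, less where a joint would pass 70% of its speed; a pose out of reach is approached as far as the arm can. A call with a gripper value outside its range is refused whole. The fingers move at their own pace and stop on an object; "force" is the grip in N (left out, the last holds). Time passes only in rows, so rows that repeat a pose let the fingers close. It gives the time, the measured TCP pose, the force and the opening at its end, in the units of the state.
- arm.get_obs(): the state, without advancing time (a new reading comes with each control period).
- cams.capture(name): name is "side" or "top" or "wrist"; returns the picture (400x640x3 uint8, red, green, blue); there is no depth.
- cams.camera_model(name): a dict with "fx", "fy", "cx", "cy" (pixels), "k1" (the pictures are not rectified: a ray, as slopes to the right and down, at radius r is drawn at 1 + k1 r^2 times it, then the intrinsics apply), "R" (3x3) and "t" (3): a world point X has camera coordinates R X + t. Camera axes: x right, y down, z forward; pixel columns grow to the right and rows downward; lengths in mm; the calibration is good to about 2 mm. A picture is of the moment at which its call begins: read the wrist's pose just before it. camera_model takes no time and is no camera call; for the wrist camera it gives the pose at the moment of the call.
- arm.job_done(): hands the job in, once; it reports no verdict.
The state is a dict: "t": time; "joint_pos": joint angles; "dq": joint speeds; "joint_torque": joint torques, N m; "ee_pos": TCP position; "eef_rot": TCP orientation; "force": force on the tool from outside, world axes, zero at the start; "ft_torque": the same for the moment, N m; "finger_gap": finger opening in mm.
Only numpy, scipy, OpenCV 4.12 (cv2) and the standard library are available. Lean on these libraries where they do the work, as an engineer would, in place of code of your own. Each camera call takes 0.05 s, during which the arm holds its last target.

## Task

A round steel nut lies in the channel of the wooden bench jig: without lifting it off, nudge it along the channel until it drops flat into the shallow round pocket. Then slide the wooden stop block back along the channel against the nut, press it on the nut with about 10 N for a second, and let go with the block still touching the nut. Never push the nut, the block or the jig harder than 20 N, and leave the other things on the bench where they are.

Things in the scene. Friction and masses are not known exactly. Their poses are not given: they have to be found in the camera images.
- jig: Wooden bench jig fixed to the bench, 284 mm long (its x), 84 mm wide (its y). Origin: centre of its underside, on the bench; z up. A straight channel 38 mm wide runs along its x between two rails, 12 mm wide, whose tops are 25 mm above the origin; the channel floor, of lighter wood, is 22 mm above the origin. The nut starts on the -x side, the stop block stands on the +x side.
- channel_mid (a point): Middle of the channel floor (axes as the jig's). Near here is the round pocket, 38 mm in diameter, 6 mm deep, on the channel's middle line. Its place along the channel is set anew each time, from x = -13 to +13 mm of this point, and is not measured: push the nut towards +x until it drops and is felt to stop at the pocket's far wall.
- nut_center (a point): Centre (half-way up) of the loose round slotted steel nut: a flat disc 34 mm in diameter, 14 mm thick, 65 to 105 g, hollow from above; z is its axis. Lying on the channel floor its centre is 7 mm above the floor, seated in the pocket 1 mm above it, so that 8 mm of the nut then stand above the floor; it has 2 mm of play all round in the pocket.
- stop_face (a point): Middle of the stop block's flat front face, which meets the nut (looks to the jig's -x), 27 mm above the jig's origin. Axes as the jig's. The block is of wood, 40 mm long along the channel, 62 mm wide, its top 52.5 mm above the jig's origin. Touching the nut, this point is 17 mm from the nut's centre, seen from above.
- stop_rear (a point): Middle of the stop block's flat rear face (looks to the jig's +x), 40 mm above the jig's origin: push here, towards the jig's -x.
- stop (a joint): Slide of the stop block on the rails, m: 0 at its far (+x) end, grows up to 0.085 as the block moves towards the jig's -x; it starts between 0 and 0.02. It takes about 2 N to slide and stays where it is left. Its face is at x = 0.070 minus this value in the jig's frame.
- offcut_3: Bystander: short weathered wood offcut, 38x83x23 mm, beside the jig.
- offcut_2: Bystander: long weathered wood offcut, 30x118x17 mm, beside the jig.
- oil_jar: Bystander: jar with a dark lid, 60 mm wide, 88 mm high.
- masking_tape: Bystander: roll of tape, 87 mm wide, 24 mm high.
- egg_cup: Bystander: dark turned wooden egg cup, 48 mm wide, 57 mm high.

How it is judged (in metres and radians):
On the way, in this order (a step that is already met when the one before it is completed fails the run):
1. the nut lies flat in the pocket, slid there and not carried (z of nut_center in the frame of jig below 0.0245 m and angle between nut_center's own z axis and vertical below 0.06 rad and horizontal distance between nut_center and jig below 0.02 m), for 0.2 s.
2. the stop block is pressed against the seated nut with 4 N or more (all of step 1 and contact force between stop and nut above 4 N), for 0.3 s.
At the end, for the whole second after the job is handed in: The nut lies flat (within 0.06 rad) in the pocket, its centre less than 24.5 mm above the jig's underside and within 20 mm of the jig's middle; the stop block's face is at rest against it (within 1.5 mm), having been pressed on it with 4 to 20 N for 0.3 s (all of step 1 and horizontal distance between stop_face and nut_center below 0.0185 m and velocity of joint stop between -0.01 and 0.01 m/s); the robot touches nothing.
It fails at once if the nut is lifted off the channel floor by more than 8 mm (z of nut_center in the frame of jig above 0.037 m).
It fails at once if the fingers push the nut with more than 20 N (contact force between the fingers and nut above 20 N).
It fails at once if the robot pushes the jig or its stop block with more than 20 N (contact force between any of the arm, the fingers and jig above 20 N).
It fails at once if the stop block presses the nut with more than 20 N (contact force between stop and nut above 20 N).
It fails at once if a bystander is moved by more than 30 mm (distance of any of offcut_3, offcut_2, oil_jar, masking_tape, egg_cup from where it was at the start of the episode above 0.03 m).
It also fails if it takes over 64 s, if anything falls off the work surface, if the arm or the gripper's body presses on something with over 40 N, if the wrist force passes 120 N, or if a joint passes its speed limit or range.

## Working session

There is one attempt and no reset: what is moved stays moved. The work goes in short steps, Python scripts to look and compute and a tool call to move; the robot and the scene stay as the last step left them, time stands still between calls to the robot, and variables do not carry over. Pictures are saved under pics/ and viewed, and the job is handed in when it is done.

Besides the shell and the picture viewer there is one more tool, called as name(argument=value, ...) on one line, values as JSON. carry_out: Moves the arm, as the interface text tells. Its arguments: {"type":"object","properties":{"rows":{"type":"array"},"force":{"type":"number"}},"required":["rows"]}

```bash
mkdir -p pics; ls
python3 - <<'E'
from bench import arm,cams
import cv2
print(arm.get_obs())
for n in("top","side","wrist"):
    m=cams.camera_model(n);print(n,m)
    cv2.imwrite(f"pics/{n}0.png",cams.capture(n)[:,:,::-1])
E
```

```text
pics
{'t': 0.0, 'joint_pos': array([-1.51829722e+00,  3.81194911e-01,  1.29826432e+00,  3.83190935e-06,
        1.46359623e+00, -2.15309803e-01]), 'dq': array([ 0.000114  ,  0.00065653,  0.00048878, -0.00074884, -0.0002277 ,
        0.0004174 ]), 'joint_torque': array([-1.85558092e-03, -4.48474717e+01, -2.31281769e+01, -3.32219324e-04,
        4.96874112e-03, -2.34201352e-06]), 'ee_pos': array([ 145.52352665, -530.20163062,  303.31108378]), 'eef_rot': array([-1.78871023,  1.56933351,  1.62069092]), 'force': array([-0.26389672, -0.00898218,  0.26764942]), 'ft_torque': array([-0.01201088, -0.00063234,  0.01214882]), 'finger_gap': 85.65521174288641}
top {'fx': 402.8193931950135, 'fy': 402.8193931950135, 'cx': 320.6831102427106, 'cy': 202.51187247821454, 'k1': -0.02597625161562312, 'R': array([[ 1.86415150e-02, -9.99825854e-01, -8.69348618e-04],
       [-9.98174904e-01, -1.85607666e-02, -5.74661549e-02],
       [ 5.74400116e-02,  1.93901816e-03, -9.98347077e-01]]), 't': array([-168.95495612,  520.2483536 ,  958.98078681])}
side {'fx': 382.66890756419764, 'fy': 382.66890756419764, 'cx': 319.5972689500335, 'cy': 203.1162461349897, 'k1': -0.08816095451800793, 'R': array([[ 9.99939504e-01, -7.00150489e-03, -8.48337205e-03],
       [-1.09990876e-02, -6.29911715e-01, -7.76588856e-01],
       [ 9.35152400e-05,  7.76635185e-01, -6.29950618e-01]]), 't': array([-534.61251034,  -42.2142522 , 1217.96420985])}
wrist {'fx': 352.42387830473376, 'fy': 352.42387830473376, 'cx': 321.66601006050297, 'cy': 202.6684292434196, 'k1': -0.029516156826140314, 'R': array([[ 0.2636453 , -0.96461607, -0.00264305],
       [-0.92023742, -0.25233556,  0.29914855],
       [-0.28923043, -0.07643687, -0.95420289]]), 't': array([-548.79227955,  -37.80817726,  381.33241866])}
```

View pics/top0.png

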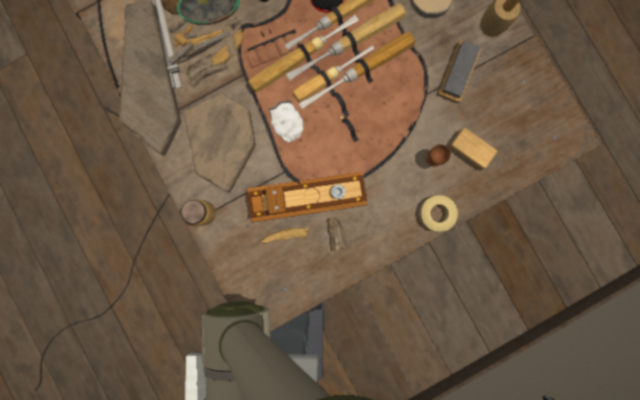

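View pics/side0.png

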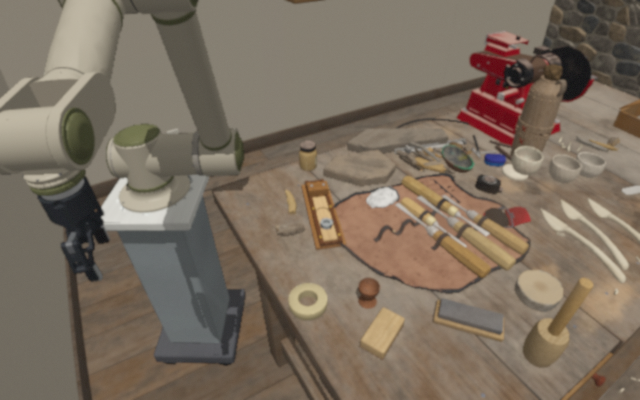

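View pics/wrist0.png

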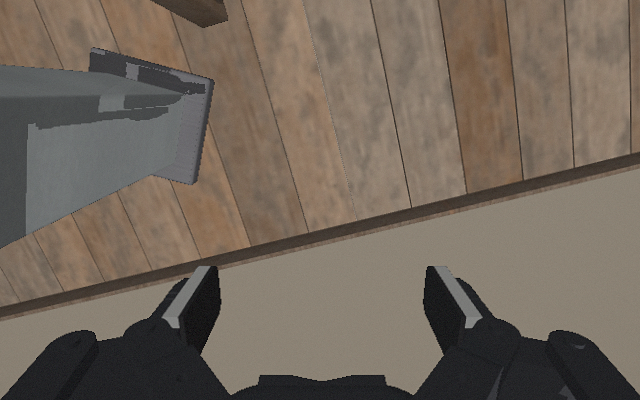

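Top view: the jig is at about (307,197), the nut at (338,191), and the stop block at its left end near (262,202). I'll zoom in and measure.

```bash
cat > h.py <<'E'
import numpy as np,cv2
from bench import arm,cams
def ray(m,u,v):
    p=np.array([(u-m['cx'])/m['fx'],(v-m['cy'])/m['fy']]);q=p.copy()
    for _ in range(20): q=p/(1+m['k1']*(q@q))
    R=np.array(m['R']);t=np.array(m['t'])
    return -R.T@t, R.T@np.array([q[0],q[1],1.])
def onz(m,u,v,z):
    c,d=ray(m,u,v); return c+d*(z-c[2])/d[2]
def proj(m,X):
    x=np.array(m['R'])@np.array(X,float)+np.array(m['t']);q=x[:2]/x[2];q=q*(1+m['k1']*(q@q))
    return np.array([m['fx']*q[0]+m['cx'],m['fy']*q[1]+m['cy']])
E
python3 - <<'E'
from h import *
im=cv2.imread('pics/top0.png')
cv2.imwrite('pics/top0z.png',cv2.resize(im[165:235,230:390],None,fx=5,fy=5,interpolation=cv2.INTER_CUBIC))
im=cv2.imread('pics/side0.png')
cv2.imwrite('pics/side0z.png',cv2.resize(im[165:265,280:370],None,fx=6,fy=6,interpolation=cv2.INTER_CUBIC))
E
```

```text
(no output)
```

View pics/top0z.png

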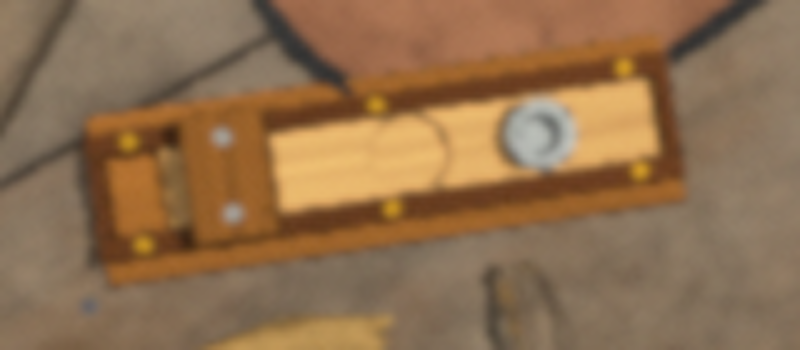

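View pics/side0z.png

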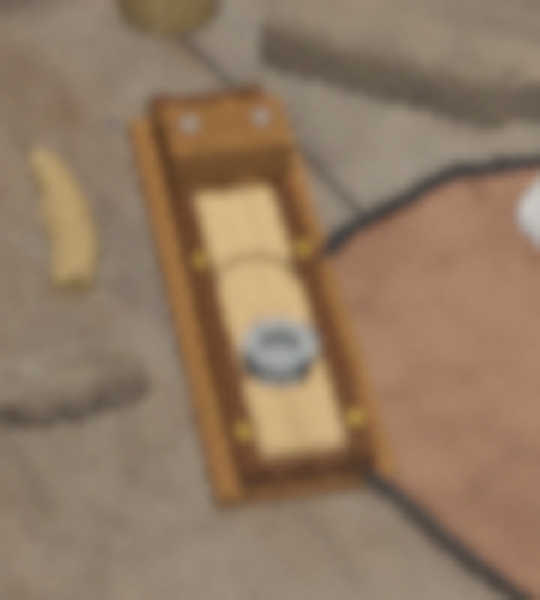

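Run:
```python
from h import *
mt=cams.camera_model('top');ms=cams.camera_model('side')
T=lambda x,y:((x+.5)/5-.5+230,(y+.5)/5-.5+165)
S=lambda x,y:((x+.5)/6-.5+280,(y+.5)/6-.5+165)
np.set_printoptions(precision=1,suppress=True)
print('cam',ray(mt,320,200)[0],ray(ms,320,200)[0])
c=[onz(mt,*T(*p),18)for p in[(88,118),(660,38),(685,198),(112,283)]]
print(np.array(c));C=np.mean(c,0);print('cen',C)
print([np.linalg.norm(c[i]-c[(i+1)%4]) for i in range(4)])
s=[onz(mt,*T(*p),25)for p in[(128,142),(376,105),(625,67),(641,171),(392,208),(143,245)]];print('screws',np.array(s),np.mean(s,0))
s2=[onz(ms,*S(*p),25)for p in[(305,247),(357,417),(244,431),(200,260)]];print('side screws',np.array(s2))
print('nut',onz(mt,*T(540,132),36),onz(ms,*S(279,342),36))
a=s[0]+s[5]-s[2]-s[3];print('yaw',np.arctan2(a[1],a[0]), np.arctan2(*( (c[0]+c[3]-c[1]-c[2])[[1,0]])))
print('floor ends',onz(mt,*T(650,125),22))
print('pocket far',onz(mt,*T(450,152),22))
print('block top',[onz(mt,*T(*p),52.5) for p in[(262,108),(277,235),(180,120),(197,245)]])
```

```text
cam [ 467.4 -161.1  987.1] [ 534.  -976.2  729.9]
[[ 554.5   19.    18. ]
 [ 598.5 -256.9   18. ]
 [ 521.1 -270.    18. ]
 [ 475.     5.1   18. ]]
cen [ 537.3 -125.7   18. ]
[np.float64(279.41713457116214), np.float64(78.44766252182026), np.float64(278.9124522572476), np.float64(80.64828658003522)]
screws [[ 542.6   -1.8   25. ]
 [ 562.6 -120.4   25. ]
 [ 583.2 -239.6   25. ]
 [ 533.3 -247.9   25. ]
 [ 513.3 -129.1   25. ]
 [ 493.4  -10.4   25. ]] [ 538.1 -124.9   25. ]
side screws [[ 565.4 -119.8   25. ]
 [ 585.  -238.8   25. ]
 [ 534.9 -246.9   25. ]
 [ 514.7 -128.8   25. ]]
nut [ 550.1 -198.8   36. ] [ 551.2 -200.7   36. ]
yaw 1.7384097243572127 1.7328362915105018
floor ends [ 555.7 -252.2   22. ]
pocket far [ 540.9 -156.3   22. ]
block top [array([557.5, -68.5,  52.5]), array([498.5, -76.9,  52.5]), array([551.2, -30.4,  52.5]), array([493.1, -39.8,  52.5])]
```

Run:
```python
from h import *
from scipy.spatial.transform import Rotation as Ro
o=arm.get_obs();R=Ro.from_euler('xyz',o['eef_rot']).as_matrix()
np.set_printoptions(precision=4,suppress=True)
print(o['t'],R); a=np.arctan2(R[1,1],R[0,1]);print('tool y ang',a,'to jig y',[1.738+np.pi/2-a+k*np.pi for k in(-2,-1,0,1)],'to jig x',[1.738-a+k*np.pi for k in(-2,-1,0,1)])
```

```text
0.15 [[-0.      0.2646 -0.9644]
 [ 0.0011 -0.9644 -0.2646]
 [-1.     -0.0011 -0.0003]]
tool y ang -1.3029782479570577 to jig y [np.float64(-1.6714107324276322), np.float64(1.470181921162161), np.float64(4.611774574751954), np.float64(7.753367228341747)] to jig x [np.float64(-3.2422070592225287), np.float64(-0.1006144056327356), np.float64(3.0409782479570575), np.float64(6.182570901546851)]
```

carry_out(rows=[[[40,30,0,0.15,255],[80,60,0,0.3,255],[120,90,0,0.45,255],[160,120,0,0.6,255],[205,148,0,0.75,255],[250,180,0,0.9,255],[290,210,-10,1.05,255],[330,240,-30,1.2,255],[370,268,-60,1.35,255],[411,296,-90,1.47,255],[411,296,-100,1.47,255],[411,296,-100,1.47,255]]], force=40)

```text
t: 1.65
ee_pos: [556.1, -234.4, 202.8]
eef_rot: [-2.022, 1.568, 2.856]
force: [-0.4, 0.2, 0.7]
finger_gap: 0.1
```

Run:
```python
from h import *
from scipy.spatial.transform import Rotation as Ro
o=arm.get_obs();R=Ro.from_euler('xyz',o['eef_rot']).as_matrix()
print(o['t'],o['ee_pos'],np.arctan2(R[1,1],R[0,1]),R[2],o['joint_pos'],o['force'],o['finger_gap'])
for n in("wrist","side"): cv2.imwrite(f"pics/{n}1.png",cams.capture(n)[:,:,::-1])
m=cams.camera_model('wrist');print(m)
im=cv2.imread('pics/side1.png');cv2.imwrite('pics/side1z.png',cv2.resize(im[130:270,240:400],None,fx=4,fy=4,interpolation=cv2.INTER_CUBIC))
```

```text
1.65 [ 556.07988366 -234.37773526  202.8255659 ] 0.1663243385561174 [-0.99999597 -0.00255285 -0.00123841] [-5.94581463e-01  5.59092866e-01  1.29741646e+00 -8.99288229e-04
  1.28778622e+00 -7.60651930e-01] [-0.36740972  0.23559956  0.74696942] 0.10017856993569481
{'fx': 352.42387830473376, 'fy': 352.42387830473376, 'cx': 321.66601006050297, 'cy': 202.6684292434196, 'k1': -0.029516156826140314, 'R': array([[ 9.86559825e-01,  1.63400019e-01, -3.82346723e-04],
       [ 1.56043833e-01, -9.41446041e-01,  2.98880703e-01],
       [ 4.84771536e-02, -2.94923357e-01, -9.54290406e-01]]), 't': array([-510.8382878 , -317.02645354,  188.71344555])}
```

View pics/wrist1.png

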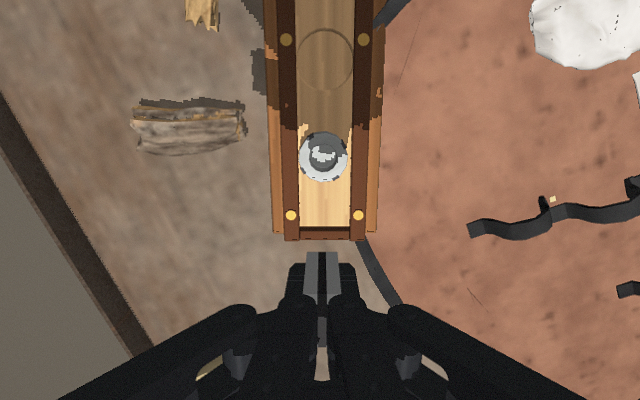

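View pics/side1z.png

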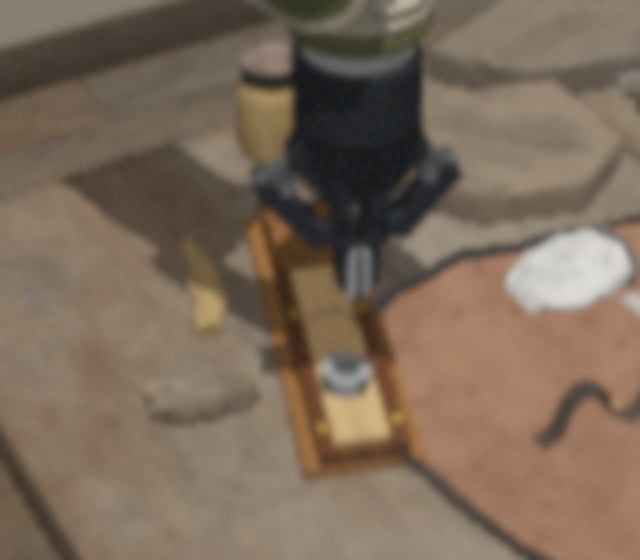

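The wrist view shows the nut at (324,157), the pocket ring at (325,59), and rail screws at (291,215), (358,215), (286,40) and (363,40). The closed fingers are behind, at (322,255).

Run:
```python
from h import *
np.set_printoptions(precision=1,suppress=True)
m=cams.camera_model('wrist')
s=np.array([onz(m,*p,25) for p in[(291,215),(358,215),(286,40),(363,40)]]);print(s)
a=s[2]+s[3]-s[0]-s[1];yaw=np.arctan2(a[1],a[0]);print('yaw',yaw)
O=(s[2]+s[3])/2;print('O',O)
for th,o in((yaw,O[:2]),(1.738,np.array([538.5,-124.9]))):
  ex=np.array([np.cos(th),np.sin(th)]);ey=np.array([-ex[1],ex[0]])
  f=lambda P:np.array([(P[:2]-o)@ex,(P[:2]-o)@ey])
  print('nut',f(onz(m,324,157,36)),'pocket l/r/near/far',[f(onz(m,*p,22)) for p in[(297,59),(353,59),(325,90),(325,28)]],'tcp',f(np.array([556.08,-234.38])))
```

```text
[[ 535.8 -249.8   25. ]
 [ 585.5 -241.6   25. ]
 [ 515.9 -130.6   25. ]
 [ 565.4 -122.4   25. ]]
yaw 1.7372379346285935
O [ 540.6 -126.5   25. ]
nut [-75.1   0.4] pocket l/r/near/far [array([-11.4,  18.4]), array([-11.4, -19.1]), array([-31.3,  -0.4]), array([ 7.6, -0.3])] tcp [-109.     2.6]
nut [-77.   -1.4] pocket l/r/near/far [array([-13.3,  16.6]), array([-13.4, -20.9]), array([-33.2,  -2.2]), array([ 5.7, -2.2])] tcp [-110.9    0.9]
```

carry_out(rows=[[[2.5,-2,-30,0,255],[2.5,-2,-60,0,255],[2.5,-2,-80,0,255],[2.5,-2,-92,0,255],[2.5,-2,-96,0,255],[2.5,-2,-96,0,255]]])

```text
t: 2.5
ee_pos: [558.6, -237.6, 109.0]
eef_rot: [0.302, 1.569, -1.104]
force: [0.3, 0.3, 0.9]
finger_gap: -0.0
```

Run:
```python
from h import *
o=arm.get_obs();print(o['t'],o['ee_pos'],o['force'])
for n in("wrist","side"): cv2.imwrite(f"pics/{n}2.png",cams.capture(n)[:,:,::-1])
im=cv2.imread('pics/side2.png');cv2.imwrite('pics/side2z.png',cv2.resize(im[150:270,260:390],None,fx=5,fy=5,interpolation=cv2.INTER_CUBIC))
```

```text
2.5 [ 558.64434933 -237.55393193  109.04894193] [0.32597817 0.27883345 0.89131334]
```

View pics/wrist2.png

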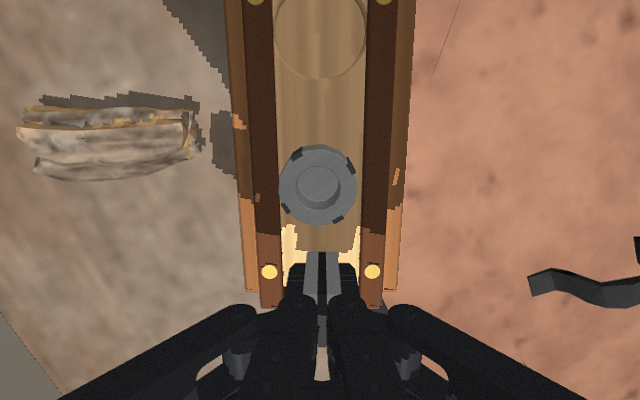

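View pics/side2z.png

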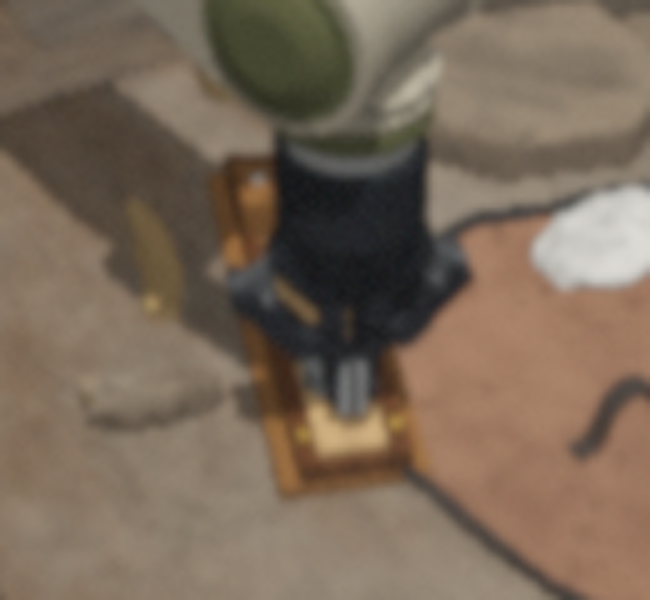

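The fingers at (322,255) are centred between the rails and clear of the nut at (317,185). I'll descend a little further.

carry_out(rows=[[[0,0,-3,0,255],[0,0,-6,0,255],[0,0,-9,0,255],[0,0,-11,0,255],[0,0,-11,0,255]]])

```text
t: 3.22
ee_pos: [558.7, -237.4, 98.0]
eef_rot: [0.279, 1.569, -1.126]
force: [-0.4, 0.0, 0.1]
finger_gap: 0.0
```

carry_out(rows=[[[-0.5,3,-1,0,255],[-1,6,-1,0,255],[-1.5,9,-1,0,255],[-2,12,-1,0,255],[-2.5,15,-1,0,255],[-3,18,-1,0,255],[-3.5,21,-1,0,255],[-4,24,-1,0,255],[-4.5,27,-1,0,255],[-5,30,-1,0,255],[-5.5,33,-1,0,255],[-5.5,33,-1,0,255]]])

```text
t: 4.72
ee_pos: [553.1, -204.1, 96.9]
eef_rot: [0.201, 1.57, -1.204]
force: [-0.2, -0.4, -0.8]
finger_gap: 0.5
```

Run:
```python
from h import *
o=arm.get_obs();print(o['t'],o['ee_pos'],o['force'])
cv2.imwrite(f"pics/wrist3.png",cams.capture('wrist')[:,:,::-1])
```

```text
4.725 [ 553.14152026 -204.09527292   96.94747193] [-0.1661024  -0.41786888 -0.76962341]
```

View pics/wrist3.png

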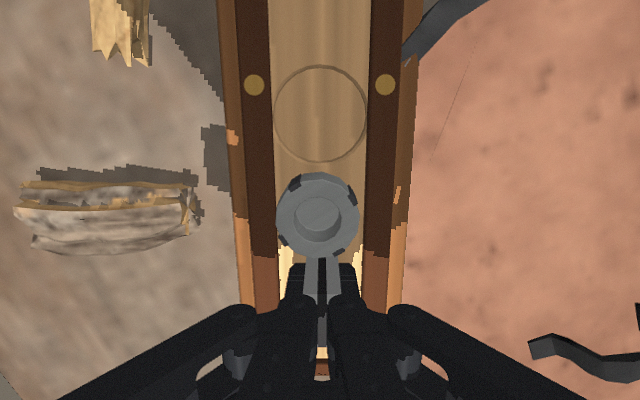

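The nut at (318,214) is moving straight towards the pocket at (320,113). I'll keep pushing.

carry_out(rows=[[[-0.5,3,0,0,255],[-1,6,0,0,255],[-1.5,9,0,0,255],[-2,12,0,0,255],[-2.5,15,0,0,255],[-3,18,0,0,255],[-3.5,21,0,0,255],[-4,24,0,0,255],[-4.5,27,0,0,255],[-5,30,0,0,255],[-5.3,32,0,0,255],[-5.3,32,0,0,255]]])

```text
t: 6.28
ee_pos: [547.8, -172.0, 96.9]
eef_rot: [0.103, 1.57, -1.303]
force: [-0.1, -0.8, 0.0]
finger_gap: -0.1
```

Run:
```python
from h import *
o=arm.get_obs();print(o['t'],o['ee_pos'],o['force'])
cv2.imwrite(f"pics/wrist4.png",cams.capture('wrist')[:,:,::-1])
```

```text
6.275 [ 547.79445519 -172.00283323   96.9068785 ] [-0.13350954 -0.79528489  0.01953418]
```

View pics/wrist4.png

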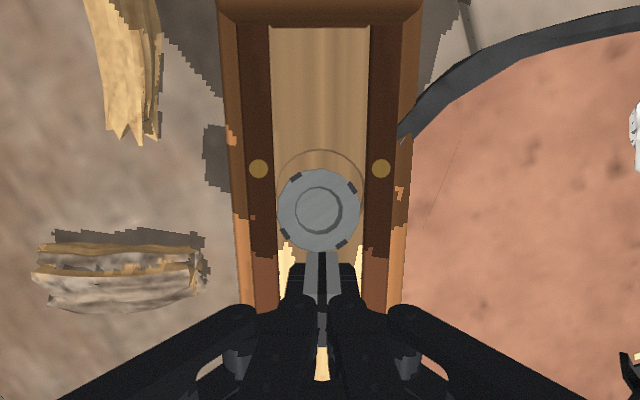

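The nut at (319,210) is over the ring, whose far edge is at row 150, but hasn't dropped yet. I'll go slower.

carry_out(rows=[[[-0.2,1,0,0,255],[-0.3,2,0,0,255],[-0.5,3,0,0,255],[-0.7,4,0,0,255],[-0.8,5,0,0,255],[-0.8,5,0,0,255]]])

```text
t: 7.08
ee_pos: [547.0, -167.0, 96.9]
eef_rot: [0.05, 1.57, -1.355]
force: [0.1, 0.5, -0.8]
finger_gap: 0.1
```

Run:
```python
from h import *
o=arm.get_obs();print(o['t'],o['ee_pos'],o['force'])
cv2.imwrite(f"pics/wrist5.png",cams.capture('wrist')[:,:,::-1])
```

```text
7.075 [ 547.0058132  -167.02355299   96.86446047] [ 0.05096655  0.50855229 -0.77174962]
```

View pics/wrist5.png

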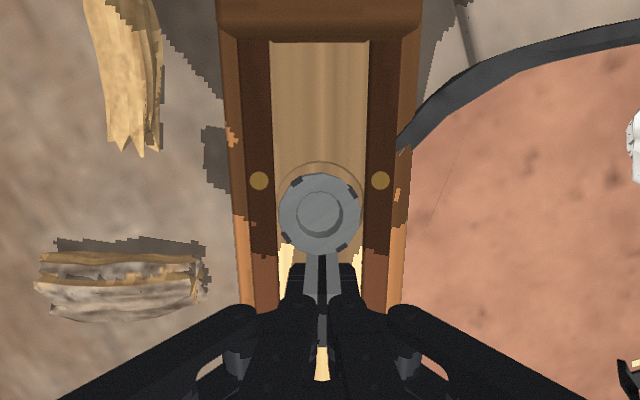

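carry_out(rows=[[[-0.2,1,0,0,255],[-0.3,2,0,0,255],[-0.5,3,0,0,255],[-0.5,3,0,0,255]]])

```text
t: 7.62
ee_pos: [546.5, -164.0, 96.9]
eef_rot: [0.092, 1.57, -1.314]
force: [-0.4, -0.3, 0.4]
finger_gap: -0.1
```

Run:
```python
from h import *
o=arm.get_obs();print(o['t'],o['ee_pos'],o['force'])
cv2.imwrite(f"pics/wrist6.png",cams.capture('wrist')[:,:,::-1])
```

```text
7.625 [ 546.52229819 -163.95901122   96.90472288] [-0.40784594 -0.33551679  0.37354171]
```

View pics/wrist6.png

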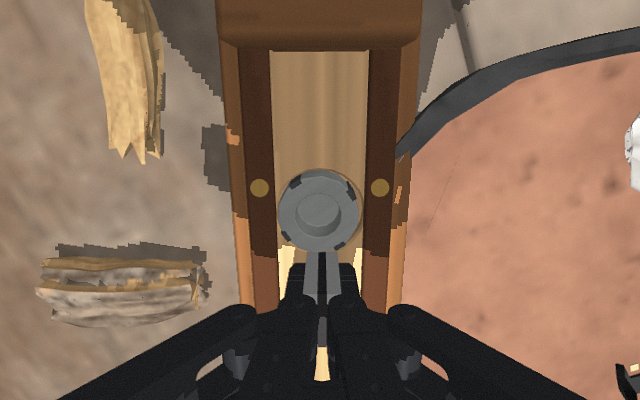

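carry_out(rows=[[[-0.2,1,0,0,255],[-0.3,2,0,0,255],[-0.3,2,0,0,255]]])

```text
t: 8.05
ee_pos: [546.7, -162.7, 97.3]
eef_rot: [0.464, 1.568, -0.942]
force: [1.6, -5.0, 0.8]
finger_gap: -0.0
```

Run:
```python
from h import *
o=arm.get_obs();print(o['t'],o['ee_pos'],o['force'])
cv2.imwrite(f"pics/wrist7.png",cams.capture('wrist')[:,:,::-1])
```

```text
8.05 [ 546.6808953  -162.66250295   97.30858612] [ 1.6401676  -5.01309722  0.78504362]
```

View pics/wrist7.png

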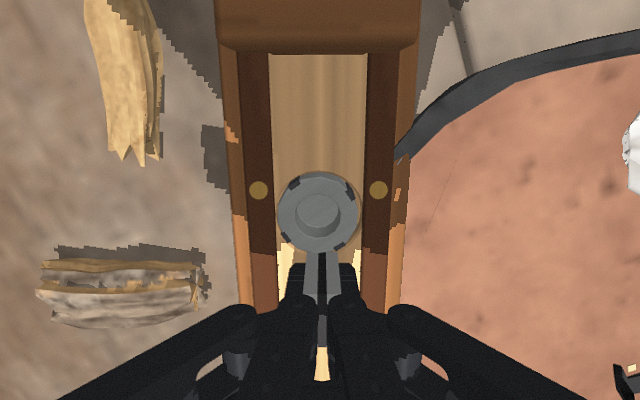

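The force rose to about 5 N, so the nut is at the far wall. I'll back off, rise and look.

carry_out(rows=[[[0.5,-3,0,0,255],[1.3,-8,0,0,255],[1.3,-8,15,0,255],[1.3,-8,45,0,255],[1.3,-8,85,0,255],[1.3,-20,100,0,255],[1.3,-20,100,0,255],[1.3,-20,100,0,255]]])

```text
t: 9.1
ee_pos: [547.6, -182.2, 196.7]
eef_rot: [0.225, 1.569, -1.181]
force: [-0.7, -0.8, -0.1]
finger_gap: -0.2
```

Run:
```python
from h import *
o=arm.get_obs();print(o['t'],o['ee_pos'],o['force'])
for n in("wrist","side"): cv2.imwrite(f"pics/{n}8.png",cams.capture(n)[:,:,::-1])
im=cv2.imread('pics/side8.png');cv2.imwrite('pics/side8z.png',cv2.resize(im[150:270,260:390],None,fx=5,fy=5,interpolation=cv2.INTER_CUBIC))
```

```text
9.1 [ 547.60417631 -182.19652688  196.74151126] [-0.72068939 -0.8050363  -0.14443289]
```

View pics/wrist8.png

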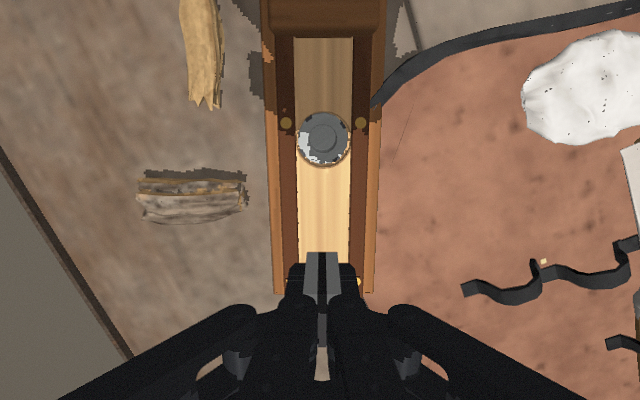

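View pics/side8z.png

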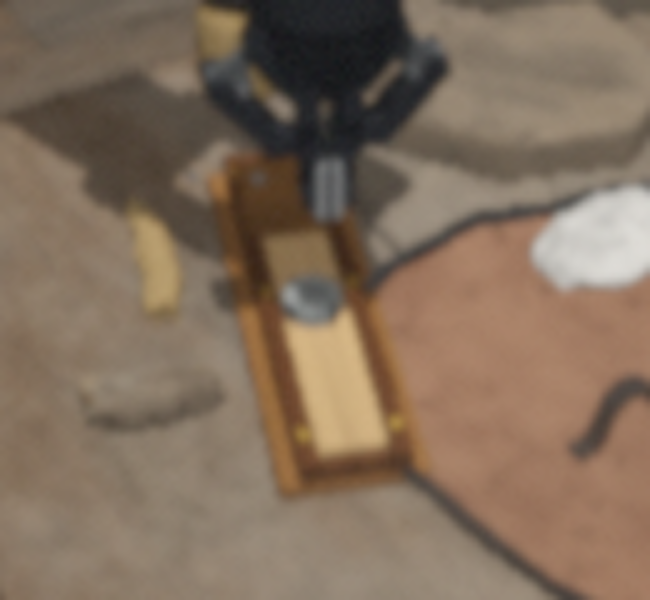

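The nut at (324,139) now sits low inside the ring, which shows evenly around it. I'll check this with numbers.

Run:
```python
from h import *
np.set_printoptions(precision=1,suppress=True)
im=cv2.imread('pics/wrist8.png')
cv2.imwrite('pics/w8z.png',cv2.resize(im[90:190,270:380],None,fx=6,fy=6,interpolation=cv2.INTER_CUBIC))
hsv=cv2.cvtColor(im,cv2.COLOR_BGR2HSV);k=((hsv[:,:,1]<60)).astype(np.uint8);k[:100]=0;k[185:]=0;k[:,:292]=0;k[:,356:]=0
c=max(cv2.findContours(k,0,1)[0],key=cv2.contourArea);e=cv2.fitEllipse(cv2.convexHull(c));print(e)
m=cams.camera_model('wrist')
o=np.array([540,-126.]);th=1.738;ex=np.array([np.cos(th),np.sin(th)]);ey=np.array([-ex[1],ex[0]])
f=lambda P:np.array([(P[:2]-o)@ex,(P[:2]-o)@ey])
for z in(30,36): print(z,f(onz(m,*e[0],z)),'diam lateral',np.linalg.norm(onz(m,e[0][0]-max(e[1])/2,e[0][1],z)-onz(m,e[0][0]+max(e[1])/2,e[0][1],z)))
```

```text
((322.22540283203125, 137.89801025390625), (50.17013168334961, 51.677181243896484), 179.5941619873047)
30 [-8.9  0.5] diam lateral 34.4294438364722
36 [-8.2  0.5] diam lateral 33.55664954648182
```

View pics/w8z.png

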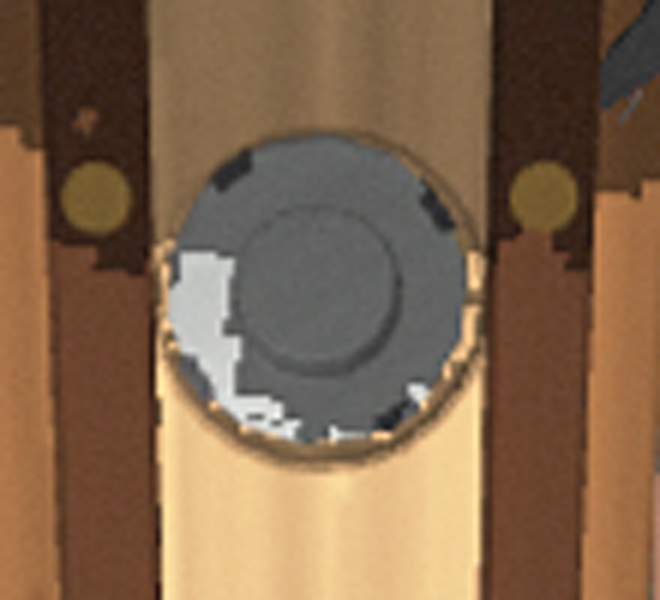

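carry_out(rows=[[[-2,15,20,0,255],[-5,35,45,0,255],[-8,50,53,0,255],[-8,56,53,0,255],[-8,56,53,0,255]]])

```text
t: 9.82
ee_pos: [539.5, -125.9, 248.4]
eef_rot: [-1.229, 1.569, -2.634]
force: [0.2, -0.4, -0.5]
finger_gap: 0.3
```

Run:
```python
from h import *
o=arm.get_obs();print(o['t'],o['ee_pos'],o['force'])
cv2.imwrite(f"pics/wrist9.png",cams.capture('wrist')[:,:,::-1])
```

```text
9.825 [ 539.52826446 -125.90441779  248.43942383] [ 0.24777923 -0.41056463 -0.46390566]
```

View pics/wrist9.png

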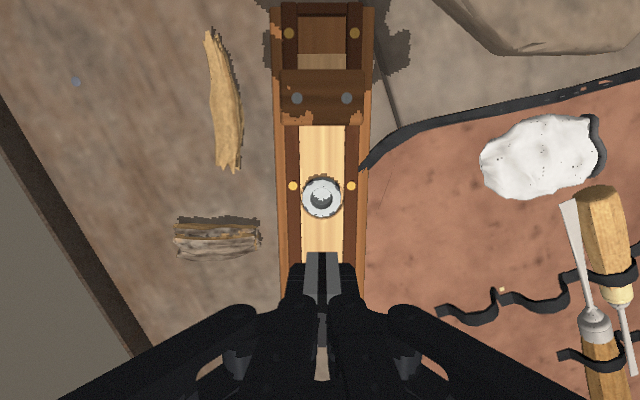

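The block top spans rows 70 to 112 and the channel behind it (rows 15 to 65) is clear. The nut is at (322,199).

Run:
```python
from h import *
np.set_printoptions(precision=1,suppress=True)
m=cams.camera_model('wrist')
o=np.array([540,-126.]);th=1.738;ex=np.array([np.cos(th),np.sin(th)]);ey=np.array([-ex[1],ex[0]])
f=lambda P:np.array([(P[:2]-o)@ex,(P[:2]-o)@ey])
print(f(onz(m,322,70,52.5)),f(onz(m,322,112,52.5)),f(onz(m,322,125,27)),'nut',f(onz(m,322,199,30)),'end wall',f(onz(m,322,12,25)),f(onz(m,322,2,25)),[f(onz(m,*p,25)) for p in((292,186),(351,186),(289,33),(355,33))])
```

```text
[92.  -0.5] [62.9 -0.5] [51.3 -0.4] nut [-10.6  -0.3] end wall [134.9  -0.6] [141.8  -0.6] [array([-0.3, 25.5]), array([ -0.4, -25.2]), array([120.5,  24.6]), array([120.3, -25.8])]
```

carry_out(rows=[[[-6,35,0,0,255],[-12,75,0,0,255],[-17,105,0,0,255],[-19,115,-20,0,255],[-19,115,-60,0,255],[-19,115,-95,0,255],[-19,115,-120,0,255],[-19,115,-135,0,255],[-19,115,-143,0,255],[-19,115,-143,0,255]]])

```text
t: 11.12
ee_pos: [520.7, -11.4, 105.4]
eef_rot: [-1.201, 1.569, -2.606]
force: [0.3, -0.2, -0.3]
finger_gap: 0.1
```

Run:
```python
from h import *
o=arm.get_obs();print(o['t'],o['ee_pos'],o['force'])
cv2.imwrite(f"pics/side10.png",cams.capture('side')[:,:,::-1])
im=cv2.imread('pics/side10.png');cv2.imwrite('pics/side10z.png',cv2.resize(im[150:270,260:390],None,fx=5,fy=5,interpolation=cv2.INTER_CUBIC))
```

```text
11.125 [520.70167288 -11.40797593 105.43201008] [ 0.34538791 -0.16920566 -0.3282211 ]
```

View pics/side10z.png

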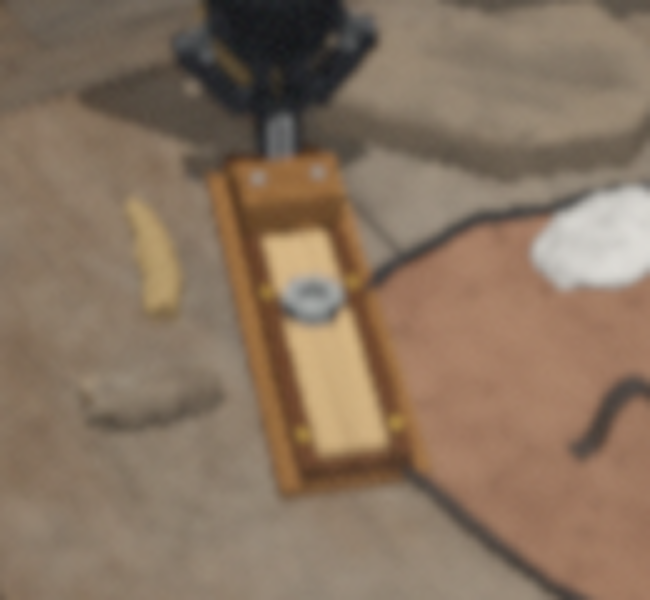

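The fingers are behind the block and the nut is seated. Now I'll push the block.

carry_out(rows=[[[0.5,-3,0,0,255],[1,-6,0,0,255],[1.5,-9,0,0,255],[2,-11,0,0,255],[2.3,-13,0,0,255],[2.6,-15,0,0,255],[3,-17,0,0,255],[3.3,-20,0,0,255],[3.8,-23,0,0,255],[4.3,-26,0,0,255],[4.8,-29,0,0,255],[5.3,-32,0,0,255]]])

```text
t: 12.68
ee_pos: [526.2, -43.6, 105.9]
eef_rot: [-0.708, 1.57, -2.113]
force: [0.6, 2.1, -0.1]
finger_gap: 0.0
```

carry_out(rows=[[[0.5,-3,0,0,255],[1,-6,0,0,255],[1.5,-9,0,0,255],[2,-12,0,0,255],[2.5,-15,0,0,255],[2.8,-17,0,0,255],[3.1,-19,0,0,255]]])

```text
t: 13.55
ee_pos: [529.3, -62.7, 105.9]
eef_rot: [-0.737, 1.57, -2.142]
force: [1.3, 2.2, 0.6]
finger_gap: 0.3
```

Run:
```python
from h import *
o=arm.get_obs();print(o['t'],o['ee_pos'],o['force'])
cv2.imwrite(f"pics/side11.png",cams.capture('side')[:,:,::-1])
im=cv2.imread('pics/side11.png');cv2.imwrite('pics/side11z.png',cv2.resize(im[150:270,260:390],None,fx=5,fy=5,interpolation=cv2.INTER_CUBIC))
```

```text
13.55 [529.27605893 -62.7256895  105.85660828] [1.29987039 2.15662291 0.56611748]
```

View pics/side11z.png

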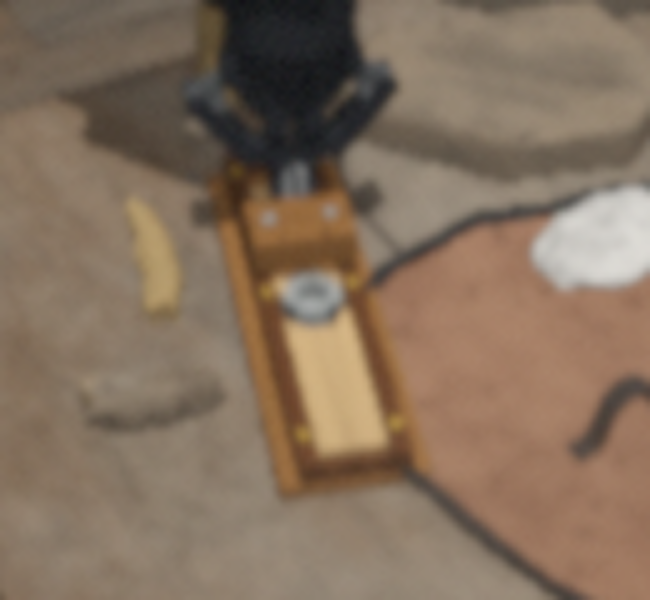

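carry_out(rows=[[[0.2,-1,0,0,255],[0.3,-2,0,0,255],[0.5,-3,0,0,255],[0.7,-4,0,0,255]]])

```text
t: 14.1
ee_pos: [530.0, -67.0, 105.8]
eef_rot: [-0.813, 1.569, -2.219]
force: [-0.3, 2.4, 1.9]
finger_gap: -0.5
```

carry_out(rows=[[[0.2,-1,0,0,255],[0.3,-2,0,0,255]]])

```text
t: 14.35
ee_pos: [530.3, -69.0, 105.8]
eef_rot: [-0.79, 1.57, -2.196]
force: [0.3, 3.4, 0.2]
finger_gap: 0.1
```

carry_out(rows=[[[0.2,-1,0,0,255],[0.2,-1,0,0,255]]])

```text
t: 14.6
ee_pos: [530.5, -70.1, 105.8]
eef_rot: [-0.76, 1.569, -2.165]
force: [0.9, 1.7, 1.5]
finger_gap: 0.0
```

carry_out(rows=[[[0.2,-1,0,0,255],[0.2,-1,0,0,255]]])

```text
t: 14.85
ee_pos: [530.7, -71.2, 105.8]
eef_rot: [-0.769, 1.569, -2.174]
force: [0.5, 1.6, 0.9]
finger_gap: 0.0
```

carry_out(rows=[[[0.1,-0.7,0,0,255],[0.1,-0.7,0,0,255]]])

```text
t: 15.1
ee_pos: [530.8, -72.0, 105.8]
eef_rot: [-0.684, 1.569, -2.09]
force: [-0.0, 1.2, 0.7]
finger_gap: 0.3
```

carry_out(rows=[[[0.1,-0.7,0,0,255],[0.1,-0.7,0,0,255]]])

```text
t: 15.35
ee_pos: [530.9, -72.7, 105.8]
eef_rot: [-0.643, 1.569, -2.049]
force: [-0.7, 2.4, 0.6]
finger_gap: 0.2
```

Run:
```python
from h import *
o=arm.get_obs();print(o['t'],o['ee_pos'],o['force'])
for n in('side','top'):
  im=cams.capture(n)[:,:,::-1];cv2.imwrite(f"pics/{n}12.png",im)
im=cv2.imread('pics/side12.png')
cv2.imwrite('pics/side12z.png',cv2.resize(im[180:240,300:360],None,fx=9,fy=9,interpolation=cv2.INTER_CUBIC))
```

```text
15.35 [530.92973376 -72.74463501 105.81891075] [-0.69980162  2.38556406  0.59941657]
```

View pics/side12z.png

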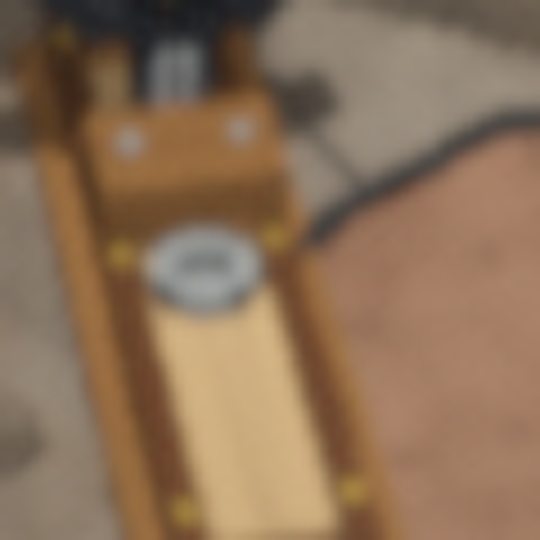

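The block's face is at the nut or nearly so, with the nut at (205,265) in the zoom. I'll continue in small steps.

carry_out(rows=[[[0.1,-0.7,0,0,255],[0.1,-0.7,0,0,255]]])

```text
t: 15.7
ee_pos: [531.0, -73.1, 105.8]
eef_rot: [-1.054, 1.57, -2.459]
force: [1.5, 3.6, 0.9]
finger_gap: -0.2
```

carry_out(rows=[[[0.1,-0.7,0,0,255],[0.1,-0.7,0,0,255]]])

```text
t: 15.95
ee_pos: [531.0, -73.2, 105.8]
eef_rot: [-2.126, 1.57, 2.751]
force: [0.5, 7.5, 2.2]
finger_gap: 0.1
```

carry_out(rows=[[[0.1,-0.8,0,0,255],[0.1,-0.8,0,0,255]]])

```text
t: 16.2
ee_pos: [531.0, -73.3, 105.9]
eef_rot: [-2.699, 1.569, 2.179]
force: [2.1, 7.5, 2.6]
finger_gap: 0.2
```

carry_out(rows=[[[0.2,-1.2,0,0,255],[0.2,-1.2,0,0,255]]])

```text
t: 16.45
ee_pos: [531.0, -73.5, 105.9]
eef_rot: [-2.89, 1.567, 1.988]
force: [1.5, 9.7, 3.0]
finger_gap: 0.3
```

carry_out(rows=[[[0.2,-1.4,0,0,255],[0.2,-1.4,0,0,255],[0.2,-1.4,0,0,255],[0.2,-1.4,0,0,255],[0.2,-1.4,0,0,255]]])

```text
t: 17.08
ee_pos: [531.1, -73.7, 105.9]
eef_rot: [-2.96, 1.564, 1.918]
force: [1.3, 10.6, 2.5]
finger_gap: -0.2
```

carry_out(rows=[[[0.2,-1.4,0,0,255],[0.2,-1.4,0,0,255],[0.2,-1.4,0,0,255],[0.2,-1.4,0,0,255],[0.2,-1.4,0,0,255]]])

```text
t: 17.7
ee_pos: [531.1, -73.9, 105.9]
eef_rot: [-3.009, 1.562, 1.868]
force: [0.7, 10.8, 3.0]
finger_gap: 0.0
```

About 10.7 N held for over a second. Now I'll back straight off, rise and look.

carry_out(rows=[[[-0.1,0.5,0,0,255],[-0.3,2,0,0,255],[-0.8,5,0,0,255],[-2,12,0,0,255],[-2,12,0,0,255],[-2,12,30,0,255],[-2,12,80,0,255],[-2,12,120,0,255],[-2,-20,150,0,255],[10,-70,160,0,255],[15,-100,160,0,255],[15,-100,160,0,255]]])

```text
t: 19.2
ee_pos: [546.1, -175.6, 265.6]
eef_rot: [-2.984, 1.562, 1.891]
force: [-0.2, 1.1, -0.8]
finger_gap: 0.1
```

Run:
```python
from h import *
np.set_printoptions(precision=1,suppress=True)
o=arm.get_obs();print(o['t'],o['ee_pos'],o['force'])
for n in("wrist","side"): cv2.imwrite(f"pics/{n}13.png",cams.capture(n)[:,:,::-1])
im=cv2.imread('pics/side13.png')
cv2.imwrite('pics/side13z.png',cv2.resize(im[180:240,300:360],None,fx=9,fy=9,interpolation=cv2.INTER_CUBIC))
```

```text
19.2 [ 546.1 -175.6  265.6] [-0.2  1.1 -0.8]
```

View pics/wrist13.png

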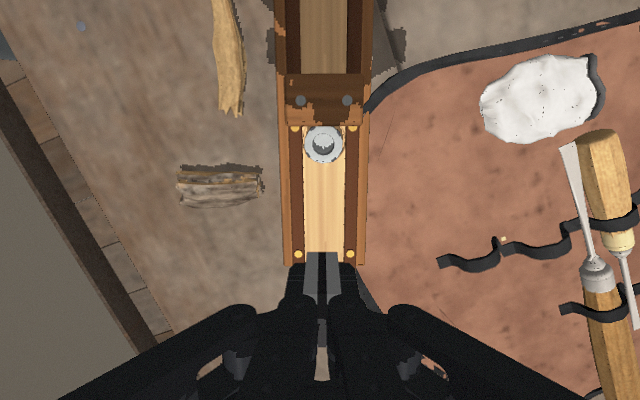

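View pics/side13z.png

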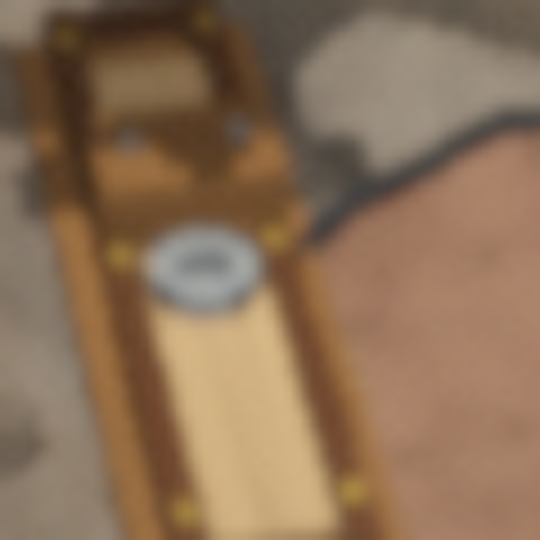

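Run:
```python
from h import *
np.set_printoptions(precision=1,suppress=True)
im=cv2.imread('pics/wrist13.png')
cv2.imwrite('pics/w13z.png',cv2.resize(im[70:180,270:380],None,fx=5,fy=5,interpolation=cv2.INTER_CUBIC))
m=cams.camera_model('wrist')
o=np.array([540,-126.]);th=1.738;ex=np.array([np.cos(th),np.sin(th)]);ey=np.array([-ex[1],ex[0]])
f=lambda P:np.array([(P[:2]-o)@ex,(P[:2]-o)@ey])
print('nut',f(onz(m,323.5,144.5,30)),'face',f(onz(m,323,125,28)), 'rear',f(onz(m,323,73,52.5)))
```

```text
nut [-11.7   0.1] face [4.7 0.5] rear [45.5  0.4]
```

View pics/w13z.png

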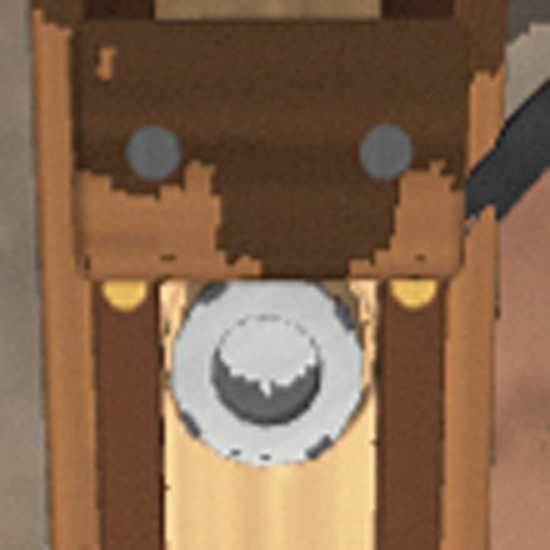

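The nut is flush against the block face. Its apparent diameter (38.6 px) fits a rim at z = 30 (39.5 px) better than one at z = 36 (40.3 px). Handing in.

```bash
python3 -c "
from bench import arm
print(arm.job_done(), arm.get_obs()['t'])"
```

```text
the job is handed in; nothing more can be done
the job is handed in; nothing more can be done
```

I pushed the nut along the channel with closed fingers until it dropped into the pocket, then slid the stop block against it and pressed. I backed off with the block still touching the nut and handed the job in at about 19 s. The simulator gave no verdict.

- **Nut:** the push ended with about 5 N against the pocket's far wall. Afterwards the close-up showed the pocket ring evenly around a low nut. In the last picture its width (38.6 px) fits a seated nut (about 39.5 px) better than one riding on the floor (about 40.3 px). That margin is small.
- **Pressing:** the wrist read 10.6–10.8 N at both checks of the 1.2 s hold. Less about 2 N of slide friction, that is roughly 8.5–9 N on the nut. No reading between moves went above about 11 N.
- **End state:** the last images show the block's face touching the nut. I measured the face at x = 4.7 mm and the nut's centre at x = -11.7 mm in the jig's frame. Those are 16.4 mm apart against a nominal 17 mm, within the 2 mm calibration error. The gripper was clear at a TCP height of 266 mm.
- **Bystanders:** I saw none moved and felt no contact with them, but I did not measure their positions at the end.
- **Disagreement:** the jig's origin came out 2–3 mm apart between the top and wrist views. I used a rounded value between them.

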